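# Bring the job collar round the bent rail and push the ready flag home

## Robot

A 6-joint arm with a two-finger parallel gripper is mounted at the origin on the work surface. World frame = base frame: x ahead of the robot, y to its left, z up, the work surface at z = 0. Lengths are in m, angles in rad, forces in N, time in s.
With the tool pointing down it reaches from about 0.425 to 0.95 m from the base axis. Payload 3.5 kg.
Tool frame: the origin (TCP) lies between the finger pads; the fingertips stand 22 mm ahead of it and the grasp point (between the pads) lies 3 mm ahead of it (ctrl.nose_length is the z of the fingertips in the tool frame, in m); z points along the fingers, y is the line along which they close (so a half turn about z gives the same grasp; the last joint's range is limited). The gripper opens to 85 mm and grips with 20 to 120 N. Pads are 22 mm wide; open, the fingers measure 114 mm over their backs; the gripper's body (76 mm by 85 mm) begins 54 mm behind the grasp point. The pads swing forward as they close: fully open they stand 13 mm farther back than shut.
Start: joints at [1.146, 0.286, 1.577, -0, 1.279, -0.15], TCP at [0.183, 0.65, 0.253] pointing down, gripper open.
Joint ranges: [-2.77, 2.77], [-0.9, 2.22], [0.21, 2.48], [-1.53, 4.67], [0.24, 2.81], [-2.84, 2.84]. Speed limits (rad/s): [2.79, 2.79, 3.14, 3.14, 3.14, 3.14].

## Interface

Orientations are given as a unit quaternion [x, y, z, w].
In Python, from plant import ctrl gives the robot as it stands. The module is installed in compiled form; this text tells all that it offers.
- The arm moves only by the tool send_rows, never from a script. Its argument "rows" is text: rows parted by semicolons, each of 7 numbers parted by spaces: the turn, a rotation vector about the tool's x, y, z in degrees, then the shift along the tool's x, y, z in mm, then the opening, from -1 (shut) to 1 (fully open). A call has 1 to 8 rows; each row is the pose to reach, as a shift and turn from the pose commanded when the call began, along the tool's axes at that moment; what a row does not reach only later rows make up. A row lasts 1/8 s, in which the tool goes at most 62.5 mm and 10.7 degrees, less where a joint would pass 70% of its speed; a pose out of reach is approached as far as the arm can. A call with a gripper value outside its range is refused whole. The fingers move at their own pace and stop on an object; "grip_force" is the grip in N (left out, the last holds). Time passes only in rows, so rows that repeat a pose let the fingers close. It gives the time, the measured TCP pose, the force, the opening and the grip force at its end, in the units of the state.
- ctrl.get_state(): the state, without advancing time (a new reading comes with each control period).
- ctrl.read_camera(name): name is "scene" or "side" or "wrist"; returns a dict with "color" (420x560x3 uint8, red, green, blue), "fx", "fy", "cx", "cy" (pixels), "extrinsics" (4x4, takes a point from world to camera coordinates). Camera axes: x right, y down, z forward; pixel columns grow to the right and rows downward; lengths in m; the calibration is good to about 2 mm. A picture is of the moment at which its call begins. There is no depth.
- ctrl.sign_off(): hands the job in; it is judged then, once.
Trained networks look in a picture, given as the dict that the camera call returned (one of the last four; its "shot" number tells which), for a name from the list of things; names that differ only in an ending like _2 or _b are one class to them, and where a whole thing is asked for, a point or a joint stands for the part that bears it (a point fixed in the world has none). Each returns a list of dicts, best first, with "p" (0 to 1); they miss things now and then, are a little off and sometimes report something else, mostly with a low value. They report only what shows in the picture. A call takes as long as a camera call.
- ctrl.look_for(picture, target): "position" ([x, y, z] in m, in the coordinates of the camera as it stood for that picture, good to about 4 mm: the middle of the surface that is visible of it).
The state is a dict: "time": time; "qpos": joint angles; "dq": joint speeds; "joint_efforts": joint torques, N m; "eef_pos": TCP position; "tcp_rot": TCP orientation; "contact_force": force on the tool from outside, world axes, zero at the start; "wrist_torque": the same for the moment, N m; "opening": opening from 0.0 (shut) to 1.0 (fully open); "finger_force": force on a finger pad.
Only numpy, scipy, OpenCV 4.12 (cv2) and the standard library are available. Lean on these libraries where they do the work, as an engineer would, in place of code of your own. Each camera call takes 0.05 s, during which the arm holds its last target. There are 200 camera calls.

## Task

On the repair stall's job rail, slide the brass collar gently along the bent steel rod, round both bends, until it has pushed the red flag sleeve fully home against the end stop; then let go and leave the collar up against the flag. The far part of the rod has been knocked out of line, so feel your way: never press the collar against the rod, flag or stop with 15 N or more, do not lean the fingers on the rod, and leave everything else on the bench as it is.

Things in the scene. Friction and masses are not known exactly. Their poses are not given: they have to be found in the camera images.
- rail: Fixed wooden board 220 x 380 x 15 mm (x,y,z) with a round steel rod 8 mm thick above it, bent twice in a flat Z seen from above, centreline 120 mm above the table as drawn; a post at its near end, the far end is free but for an end stop. Origin: centre of the board's underside, z up. Rod shape: see the points. The collar cannot come off.
- rodstart (a point): Rod centreline above the near post, (-39,-150,120) mm in the rail's frame, same axes. From here the rod runs straight along +y for 85 to (-39,-65), then bends 60 degrees right, towards +x (centreline radius 35, ending at (-21.5,-34.7)). Beyond: see bend1.
- bend1 (a point): Rod centreline at the middle of the first bend, (-34.3,-47.5,120) mm in the rail's frame, same axes. All of the rod beyond this point, with flag and stop, keeps its shape and is rigid, but is turned about this point from the drawn place by unmeasured angles: sideways up to 14 degrees either way, and up or down up to 6 degrees.
- drawnend (a point): Where the rod's far tip would be as drawn: (39.3,150.6,120) mm in the rail's frame, same axes. Drawn rod after the first bend: straight for 50 from (-21.5,-34.7) to (21.8,-9.7), bends 60 degrees left (radius 35) to (39.3,20.6), then straight along +y for 130 to here. The real tip is up to 52 mm aside and 20 mm up or down.
- collar: Brass collar 30 mm outside, 15 mm bore, 18 mm long, about 80 g, hanging on the rod's first straight with 3.5 mm play all round. Its z axis lies along the rod towards the flag; origin: centre of the rear end face, so its middle is 9 mm along +z. Slides at a light push; keep its axis within 15 degrees of the rod. Pinch it from above, across the rod, 30 mm wide.
- flag (a joint): Red sleeve 23 mm thick, 24 mm long, with a small vane on top, sliding stiffly (about 2 N) on the last straight. Value in m: how far it is pushed towards the tip; starts at 0 to 0.012, 0.030 is fully home against the dark end stop. The collar's middle is then 43 mm short of the rod's tip, 171 mm from bend1.
- tin: Bystander: small blue lidded tin 44 mm across, 26 mm high, on the board to the right of the first straight; origin under its centre.
- cell: Bystander: flat green coin-like disc 34 mm across, 15 mm high, on the board left of the last straight; origin under its centre.
- mug: Bystander: white mug 76 mm across, 85 mm high, on the table; origin under its centre.
- driver: Bystander: orange-handled screwdriver lying on the table.
- spanner: Bystander: steel spanner lying on the table.
- packets: Bystander: stack of yellow and blue packets 75 x 105 x 26 mm on the table; origin under its centre.

How it is judged:
By the outcome, as a careful person would: the job done as asked, in the order asked, and still so for the second after the job is handed in, with the robot touching nothing.
It also fails if it takes over 72 s, if anything falls off the work surface, if the arm or the gripper's body presses on something with over 40 N, if the wrist force passes 120 N, or if a joint passes its speed limit or range.

## Working session

There is one attempt and no reset: what is moved stays moved. The work goes in short steps, Python scripts to look and compute and a tool call to move; the robot and the scene stay as the last step left them, time stands still between calls to the robot, and variables do not carry over. Pictures are saved under pics/ and viewed, at most 11 in all, crops included, and the job is handed in when it is done.

Besides the shell and the picture viewer there is one more tool, called after "Call:" as name(argument=value, ...) on one line, values as JSON. send_rows: Moves the arm, as the interface text tells. Its arguments: {"type":"object","properties":{"rows":{"type":"string"},"grip_force":{"type":"number"}},"required":["rows"]}

```bash
mkdir -p pics; cat > h.py <<'E'
import numpy as np, cv2
from plant import ctrl
from scipy.spatial.transform import Rotation as R
def w(pic,p):
    E=np.array(pic['extrinsics']); return E[:3,:3].T@(np.array(p)-E[:3,3])
def P(pic): return np.array([[pic['fx'],0,pic['cx']],[0,pic['fy'],pic['cy']],[0,0,1]])@np.array(pic['extrinsics'])[:3]
def save(pic,n): cv2.imwrite('pics/'+n,cv2.cvtColor(pic['color'],cv2.COLOR_RGB2BGR))
def proj(pic,X):
    a=P(pic)@np.append(X,1); return a[:2]/a[2]
def tri(pa,ua,pb,ub):
    X=cv2.triangulatePoints(P(pa),P(pb),np.array(ua,float).reshape(2,1),np.array(ub,float).reshape(2,1)).ravel(); return X[:3]/X[3]
E
python3 - <<'E'
from h import *
s=ctrl.get_state(); print(s, ctrl.nose_length)
for n in ('scene','side','wrist'):
    p=ctrl.read_camera(n); save(p,n+'0.png'); print(n,p['fx'],np.round(np.linalg.inv(p['extrinsics']),3).tolist())
    for t in ('rail','collar','flag','tin','cell','rodstart','mug'):
        try:
            for d in ctrl.look_for(p,t)[:2]: print(n,t,round(d['p'],2),w(p,d['position']).round(4),proj(p,w(p,d['position'])).round())
        except Exception as e: print(t,e)
E
```

```text
{'time': 0.0, 'qpos': array([ 1.14602666e+00,  2.87197027e-01,  1.57815716e+00,  9.37995984e-06,
        1.27856301e+00, -1.50021149e-01]), 'dq': array([-0.00046193,  0.0006376 , -0.00021985,  0.00085389, -0.00036587,
        0.00101559]), 'joint_efforts': array([ 4.86522167e-04, -4.05977869e+01, -2.92628074e+01, -8.32409341e-05,
        5.81801301e-03,  6.33616295e-06]), 'eef_pos': array([0.1828687 , 0.64914531, 0.25193693]), 'tcp_rot': array([ 1.36943836e-01,  9.90578132e-01, -1.11332697e-03, -3.33757038e-04]), 'contact_force': array([-0.01497154,  0.90513073, -0.36043648]), 'wrist_torque': array([-0.02399984,  0.02109758, -0.02385359]), 'finger_force': 0.0, 'opening': 1.0018180642348986} 0.022
scene 453.21291631345343 [[-0.021, 0.636, -0.771, 1.344], [1.0, 0.026, -0.005, -0.001], [0.017, -0.771, -0.637, 0.802], [0.0, 0.0, 0.0, 1.0]]
scene rail 0.74 [0.5956 0.0366 0.0151] [294. 271.]
scene collar 0.69 [0.4876 0.1147 0.025 ] [324. 238.]
scene collar 0.48 [ 0.5463 -0.0645  0.1247] [252. 221.]
scene flag 0.49 [0.6045 0.1514 0.124 ] [348. 241.]
scene tin 0.63 [ 0.6374 -0.0664  0.0418] 
[... 160 characters left out ...]
294. 271.]
scene mug 0.95 [ 0.4042 -0.4442  0.0558] [113. 203.]
side 434.1355064882314 [[-0.987, -0.113, 0.112, 0.371], [-0.158, 0.61, -0.776, 0.978], [0.02, -0.784, -0.62, 0.865], [0.0, 0.0, 0.0, 1.0]]
side rail 0.69 [0.5676 0.088  0.0149] [253. 241.]
side flag 0.59 [0.602  0.1588 0.1218] [234. 228.]
side tin 0.46 [ 0.5196 -0.4454  0.0191] [294. 147.]
side cell 0.48 [0.5753 0.0881 0.0124] [251. 241.]
side rodstart 0.68 [0.57   0.0914 0.0118] [252. 243.]
side mug 0.75 [ 0.5345 -0.0594  0.1217] [274. 182.]
side mug 0.71 [ 0.3751 -0.4208  0.057 ] [333. 145.]
wrist 348.4510303959009 [[0.271, 0.915, 0.298, 0.106], [0.963, -0.258, -0.083, 0.671], [0.0, 0.309, -0.951, 0.374], [0.0, 0.0, 0.0, 1.0]]
```

```bash
python3 - <<'E'
import cv2
a=cv2.imread('pics/scene0.png')[160:340,180:440]; b=cv2.imread('pics/side0.png')[130:310,160:360]
cv2.imwrite('pics/sc.png',cv2.resize(a,None,fx=3,fy=3,interpolation=2)); cv2.imwrite('pics/sd.png',cv2.resize(b,None,fx=3,fy=3,interpolation=2))
E
```

```text
(no output)
```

View pics/sc.png

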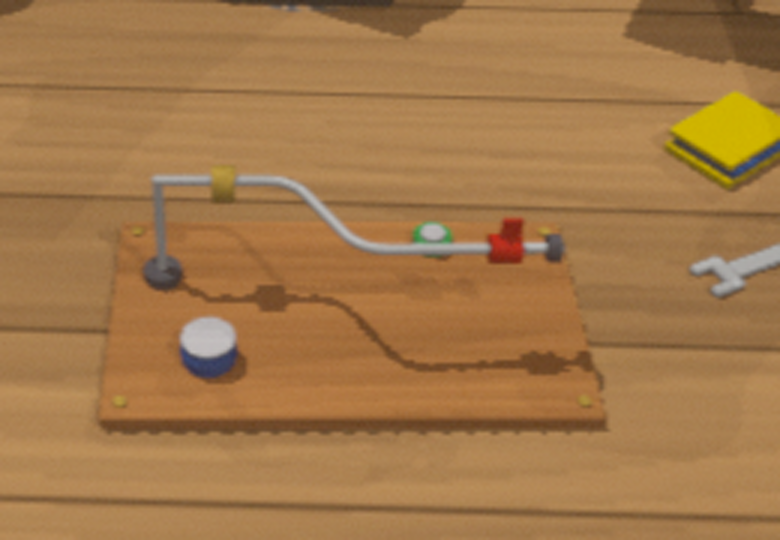

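View pics/sd.png

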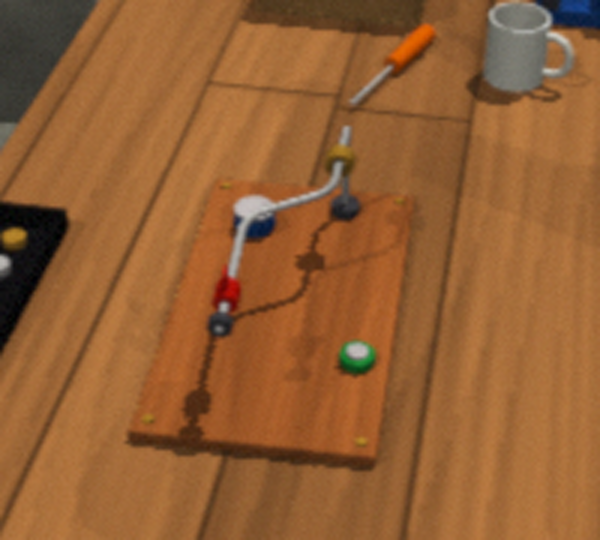

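The scene crop shows the rail, near post corner at (157,180), collar (223,184), flag (507,245) and stop (555,247). The side crop shows the stop at (220,325), flag (228,292) and collar (340,158), and the board's corners are clear in both.

```bash
cat > fit.py <<'E'
from h import *
from scipy.optimize import least_squares
from scipy.spatial import cKDTree
B1=np.array([-34.3,-47.5,120])/1e3
def drawn(n=1):
    pts=[]
    for y in np.arange(-150,-65,n): pts.append((-39,y))
    for t in np.radians(np.arange(0,60,n*1.6)): pts.append((-39+35*(1-np.cos(t)),-65+35*np.sin(t)))
    d=np.array([np.sin(np.pi/3),np.cos(np.pi/3)])
    for s in np.arange(0,50,n): pts.append(tuple(np.array([-21.5,-34.7])+s*d))
    for t in np.radians(np.arange(60,0,-n*1.6)): pts.append((39.3-35*(1-np.cos(t)),20.6-35*np.sin(t)))
    for y in np.arange(20.6,150.7,n): pts.append((39.3,y))
    a=np.array(pts); return np.c_[a,np.full(len(a),120)]/1e3
D=drawn(); S=np.r_[0,np.cumsum(np.linalg.norm(np.diff(D,axis=0),axis=1))]
iB=np.argmin(np.linalg.norm(D-B1,axis=1))
def rod(q):  # q: x y yaw | yaw2 pitch roll (deg)
    X=D.copy(); Rb=R.from_euler('ZXY',[q[3],q[4],q[5]],degrees=True).as_matrix()
    X[iB:]=(X[iB:]-B1)@Rb.T+B1
    return X@R.from_euler('z',q[2],degrees=True).as_matrix().T+[q[0],q[1],0]
def prj(pic,X):
    a=np.c_[X,np.ones(len(X))]@P(pic).T; return a[:,:2]/a[:,2:]
CR=np.array([[-110,-190,15],[-110,190,15],[110,190,15],[110,-190,15]])/1e3
def corners(q): return CR@R.from_euler('z',q[2],degrees=True).as_matrix().T+[q[0],q[1],0]
E
cat > f1.py <<'E'
from fit import *
import pickle
pics=[ctrl.read_camera(n) for n in ('scene','side')]
c=[np.array([[123,225],[558,230],[603,418],[102,418]])/3+[180,160], np.array([[412,200],[375,460],[133,437],[218,182]])/3+[160,130]]
r=[np.array([[180,181],[260,181],[290,183],[325,215],[350,240],[380,248],[450,248],[540,247]])/3+[180,160],
   np.array([[346,135],[337,182],[300,198],[265,208],[245,222],[237,250],[232,275]])/3+[160,130]]
tip=[np.array([563,247])/3+[180,160],np.array([219,326])/3+[160,130]]
def res(q,rr):
    o=[]
    X=rod(q)
    for p,cc,r_,t in zip(pics,c,rr,tip):
        o+=list((prj(p,corners(q))-cc).ravel()*.5)
        u=prj(p,X); o+=list(cKDTree(u).query(r_)[0]*np.sqrt(8/len(r_))); o+=list((u[-1]-t)*.5)
    return np.array(o+[q[5]*.3])
q=least_squares(res,[.58,.04,0,0,0,0],args=(r,),x_scale=[.01,.01,1,1,1,1]).x
print(q.round(4),np.abs(res(q,r)).max())
for it in range(3):
    rr=[]
    for p in pics:
        hsv=cv2.cvtColor(p['color'],cv2.COLOR_RGB2HSV); u=prj(p,rod(q))
        v,x=np.nonzero((hsv[...,1]<70)&(hsv[...,2]>90)); m=np.c_[x,v].astype(float)
        d,_=cKDTree(u).query(m); 
        # centroid per model point
        m=m[d<3.5]; T=cKDTree(m); out=[]
        for i in range(5,len(u)-22,4):
            nb=T.query_ball_point(u[i],3.0)
            if len(nb)>=4: out.append(m[nb].mean(0))
        rr.append(np.array(out))
    q=least_squares(res,q,args=(rr,),x_scale=[.01,.01,1,1,1,1],loss='soft_l1').x
    print([len(a) for a in rr],q.round(4),res(q,rr).round(1).tolist() if it==2 else '')
np.save('q.npy',q)
print('start,b1,tip',rod(q)[[0,iB,-1]].round(4))
for p,n in zip(pics,('a','b')):
    im=cv2.cvtColor(p['color'],cv2.COLOR_RGB2BGR)
E
python3 f1.py
```

```text
[ 0.5715  0.0406  2.1629  2.2677 -1.3317  0.4027] 1.6470626494190839
[71, 69] [ 0.572   0.0408  2.1739  2.247  -1.1264 -0.3866] 
[71, 70] [ 0.5722  0.0409  2.1688  2.2923 -1.1218 -0.541 ] 
[71, 70] [ 0.5722  0.0409  2.1722  2.3048 -1.1348 -0.5753] [-0.3, -0.8, 0.1, -1.6, 0.9, -0.1, -0.7, 0.1, 0.1, 0.2, 0.2, 0.2, 0.2, 0.2, 0.2, 0.2, 0.2, 0.2, 0.1, 0.1, 0.2, 0.2, 0.2, 0.2, 0.2, 0.2, 0.1, 0.1, 0.1, 0.1, 0.1, 0.1, 0.1, 0.0, 0.1, 0.1, 0.1, 0.1, 0.1, 0.1, 0.1, 0.1, 0.1, 0.1, 0.1, 0.1, 0.1, 0.1, 0.1, 0.1, 0.0, 0.0, 0.0, 0.0, 0.0, 0.0, 0.0, 0.0, 0.0, 0.0, 0.0, 0.0, 0.0, 0.0, 0.1, 0.1, 0.0, 0.1, 0.1, 0.0, 0.1, 0.1, 0.1, 0.1, 0.0, 0.1, 0.0, 0.0, 0.1, -0.3, -0.3, 0.2, -0.8, 0.1, -0.4, -1.2, -0.9, -0.6, -0.8, 0.0, 0.0, 0.0, 0.0, 0.0, 0.1, 0.1, 0.1, 0.1, 0.1, 0.1, 0.1, 0.1, 0.1, 0.0, 0.0, 0.0, 0.0, 0.2, 0.2, 0.2, 0.3, 0.3, 0.3, 0.3, 0.2, 0.2, 0.2, 0.2, 0.2, 0.1, 0.1, 0.2, 0.1, 0.1, 0.1, 0.0, 0.0, 0.1, 0.1, 0.1, 0.1, 0.2, 0.2, 0.1, 0.0, 0.0, 0.0, 0.1, 0.0, 0.0, 0.0, 0.1, 0.0, 0.1, 0.1, 0.1, 0.1, 0.0, 0.0, 0.0, 0.0, 0.0, 0.0, 0.0, 0.0, 0.0, 0.0, 0.0, 0.0, -0.3, 0.0, -0.2]
start,b1,tip [[ 0.5389 -0.1105  0.12  ]
 [ 0.5398 -0.0076  0.12  ]
 [ 0.5976  0.1954  0.1168]]
```

```bash
cat > mv.py <<'E'
from fit import *
def rows(targets,op,cum=None):
    """targets: list of (xyz, yaw_deg of tool y); tool pointing down; prints rows from measured pose"""
    s=ctrl.get_state(); p0=s['eef_pos']; R0=R.from_quat(s['tcp_rot']); out=[]
    for x,yaw in targets:
        t=np.radians(yaw); y=np.array([np.cos(t),np.sin(t),0]); z=np.array([0,0,-1.]); 
        Rt=R.from_matrix(np.c_[np.cross(y,z),y,z])
        rv=np.degrees((R0.inv()*Rt).as_rotvec()); d=R0.inv().apply(np.array(x)-p0)*1e3
        out.append(' '.join('%.1f'%v for v in [*rv,*d])+' %g'%op)
    print('; '.join(out)); 
E
python3 - <<'E'
from mv import *
p=ctrl.read_camera('scene'); q=np.load('q.npy'); X=rod(q); u=prj(p,X)
hsv=cv2.cvtColor(p['color'],cv2.COLOR_RGB2HSV)
m=(hsv[...,0]>18)&(hsv[...,0]<32)&(hsv[...,1]>110); ys,xs=np.nonzero(m[212:232,244:266]); 
c=np.array([xs.mean()+244,ys.mean()+212]); i=np.argmin(np.linalg.norm(u-c,axis=1)); print(len(xs),c,S[i],X[i],S[iB],S[-1])
s=ctrl.get_state()['eef_pos']
rows([((.57,-.01,.25),2.2)],1)
E
```

```text
88 [253.86363636 220.27272727] 0.04999999999999999 [ 0.537023   -0.06050106  0.12      ] 0.10356969985106322 0.3382895459515861
-0.0 0.0 72.1 -551.4 -529.9 3.3 1
```

Call:
send_rows(rows="0 0 9 -69 -66 0 1;0 0 18 -138 -132 0 1;0 0 27 -207 -199 1 1;0 0 36 -276 -265 1 1;0 0 45 -345 -331 2 1;0 0 54 -414 -397 2 1;0 0 63 -483 -463 3 1;0 0 72 -551 -530 3 1")

```text
time: 2.35
eef_pos: [0.4371, 0.2167, 0.252]
tcp_rot: [0.695, 0.719, 0.001, 0.0]
contact_force: [0.5, 0.7, 0.5]
opening: 0.994
finger_force: 0.0
```

Call:
send_rows(rows="0 0 0 0 0 0 1;0 0 0 0 0 0 1;0 0 0 0 0 0 1")

```text
time: 2.72
eef_pos: [0.4356, 0.2197, 0.2514]
tcp_rot: [0.692, 0.722, -0.0, -0.0]
contact_force: [0.6, -0.1, 0.9]
opening: 0.997
finger_force: 0.0
```

Call:
send_rows(rows="0 0 0 -40 21 0 1;0 0 0 -79 42 0 1;0 0 0 -118 63 0 1;0 0 0 -157 83 0 1;0 0 0 -196 104 0 1;0 0 0 -235 124 0 1;0 0 0 -235 124 0 1;0 0 0 -235 124 0 1")

```text
time: 3.72
eef_pos: [0.5692, -0.0099, 0.2511]
tcp_rot: [0.692, 0.722, -0.0, -0.001]
contact_force: [-0.6, 0.1, -0.9]
opening: 1.002
finger_force: 0.0
```

```bash
python3 - <<'E'
from mv import *
import pickle
s=ctrl.get_state();print(s['eef_pos'],s['tcp_rot'],s['dq'].round(3))
p=ctrl.read_camera('wrist'); pickle.dump(p,open('w1.pkl','wb'))
q=np.load('q.npy'); u=prj(p,rod(q)).round(1)
im=cv2.cvtColor(p['color'],cv2.COLOR_RGB2BGR)
for a in u[::6]: cv2.circle(im,tuple(int(v) for v in a),1,(255,0,255),-1)
cv2.imwrite('pics/w1.png',im)
for t in ('collar','flag'):
    for d in ctrl.look_for(p,t)[:2]: print(t,round(d['p'],2),w(p,d['position']).round(4))
rows([((.57,-.09,.25),2.2)],1)
E
```

```text
[ 0.5691677  -0.00986342  0.25110488] [ 6.92361799e-01  7.21550289e-01 -1.07808433e-04 -5.55361757e-04] [ 0.011 -0.013  0.01  -0.    -0.001 -0.002]
collar 0.69 [ 0.5374 -0.0559  0.1255]
-0.0 -0.0 0.2 -80.2 -2.4 1.4 1
```

View pics/w1.png

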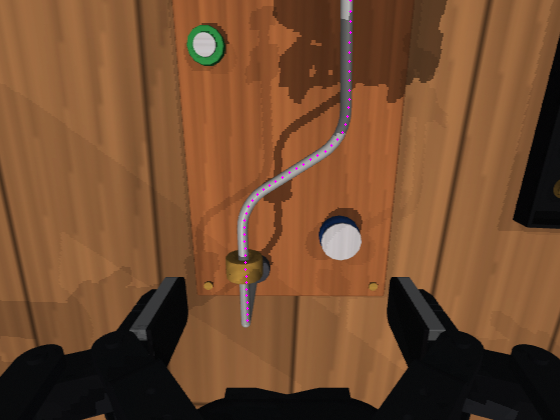

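The overlay shows the fitted rod lying on the real one within 1–2 px. The collar is at (243,267) and the tin at (341,240), clear of it.

```bash
cat > f2.py <<'E'
from fit import *
import pickle,sys
q=np.load('q.npy')
pics=[ctrl.read_camera(n) for n in ('scene','side')]+[pickle.load(open(f,'rb')) for f in sys.argv[1:]]
th=[3.2,3.2]+[9]*(len(pics)-2)
def obs(q):
    rr=[]; X=rod(q)
    for p,t in zip(pics,th):
        hsv=cv2.cvtColor(p['color'],cv2.COLOR_RGB2HSV); u=prj(p,X)
        v,x=np.nonzero((hsv[...,1]<70)&(hsv[...,2]>(75 if t>5 else 90))); m=np.c_[x,v].astype(float)
        T=cKDTree(m); o=[]
        for i in range(5,len(u)-22,4):
            if not(5<u[i,0]<555 and 5<u[i,1]<415): continue
            if 30e-3<S[i]<70e-3: continue
            nb=T.query_ball_point(u[i],t)
            if len(nb)<4: continue
            c=m[nb].mean(0); tg=u[i+1]-u[i-1]; n=np.array([-tg[1],tg[0]])/np.linalg.norm(tg); o.append((i,(c-u[i])@n,*n,*c))
        rr.append(np.array(o))
    return rr
k=[1,1]+[1]*(len(pics)-2)
def res(q,rr,q0):
    X=rod(q[:6]); o=[]
    for j,(p,r) in enumerate(zip(pics,rr)):
        u=prj(p,X)[r[:,0].astype(int)]+q[6+2*j:8+2*j]
        o+=list((((r[:,4:6]-u)*r[:,2:4]).sum(1))*k[j]/np.sqrt(len(r))*8)
    o+=list(q[6:10]/.7)+list(q[10:]/2.0)
    return np.array(o+[q[5]*.5, (q[0]-q0[0])*300,(q[1]-q0[1])*1000])
rr=obs(q); 
for j,r in enumerate(rr): print(j,'before',np.c_[r[::8,0],r[::8,1]].round(1).tolist())
qq=np.r_[q,np.zeros(2*len(pics))]
for _ in range(3):
    rr=obs(qq[:6]); qq=least_squares(res,qq,args=(rr,q),x_scale=np.r_[.01,.01,np.ones(len(qq)-2)],loss='soft_l1').x
print(qq.round(4)); np.save('q2.npy',qq[:6])
rr=obs(qq[:6])
for j,r in enumerate(rr): print(j,'after',np.abs(r[:,1]).mean().round(2))
print(rod(q)[[50,iB,180,-1]].round(4).tolist(),rod(qq[:6])[[50,iB,180,-1]].round(4).tolist())
E
python3 f2.py w1.pkl
```

```text
0 before [[5.0, -0.5], [77.0, -0.6], [109.0, -0.2], [141.0, 0.3], [173.0, 0.3], [205.0, 0.2], [237.0, -0.0], [269.0, -0.1], [317.0, 0.3]]
1 before [[5.0, -0.1], [77.0, 0.0], [109.0, 0.7], [141.0, 0.4], [173.0, 0.1], [205.0, 0.1], [237.0, -0.2], [269.0, -0.2]]
2 before [[5.0, -2.5], [77.0, -2.2], [109.0, -0.3], [141.0, 0.3], [173.0, -0.4], [205.0, -2.5], [237.0, -2.2], [269.0, -2.6]]
[ 0.5719  0.0402  1.6646  2.942  -0.8803  1.1083 -0.1859 -0.154  -0.2984
 -0.5605 -0.8605  1.1839]
0 after 0.19
1 after 0.53
2 after 0.67
[[0.537, -0.0605, 0.12], [0.5398, -0.0076, 0.12], [0.5979, 0.0386, 0.1198], [0.5976, 0.1954, 0.1168]] [[0.5358, -0.0608, 0.12], [0.5391, -0.008, 0.12], [0.5971, 0.0383, 0.1182], [0.5964, 0.1951, 0.1155]]
```

Call:
send_rows(rows="0 0 0 -20 -9 0 1;0 0 0 -40 -18 0 1;0 0 0 -52 -32 0 1;0 0 0 -52 -32 0 1;0 0 0 -52 -32 0 1")

```text
time: 4.6
eef_pos: [0.5396, -0.0642, 0.2517]
tcp_rot: [0.693, 0.721, 0.0, 0.0]
contact_force: [0.1, -0.8, -0.1]
opening: 1.001
finger_force: 0.0
```

```bash
python3 - <<'E'
from mv import *
import pickle
p=ctrl.read_camera('wrist'); pickle.dump(p,open('w2.pkl','wb'))
save(p,'w2.png')
E
python3 f2.py w1.pkl w2.pkl
python3 - <<'E'
from mv import *
import pickle
p1,p2=[pickle.load(open(f,'rb')) for f in ('w1.pkl','w2.pkl')]
X=rod(np.load('q2.npy'))
for p in(p1,p2):
    hsv=cv2.cvtColor(p['color'],cv2.COLOR_RGB2HSV)
    m=((hsv[...,0]>18)&(hsv[...,0]<32)&(hsv[...,1]>110)).astype(np.uint8)
    n,l,st,c=cv2.connectedComponentsWithStats(m)
    for i in np.argsort(-st[1:,4])[:3]+1: print(st[i],c[i].round(1))
    u=prj(p,X); print([(round(S[i]*1e3),u[i].round().tolist()) for i in range(38,66,4)])
E
```

```text
0 before [[5.0, -0.5], [77.0, -0.6], [109.0, -0.0], [141.0, -0.1], [173.0, -0.0], [205.0, 0.1], [237.0, -0.0], [269.0, 0.3], [317.0, 0.3]]
1 before [[5.0, -0.0], [77.0, 0.1], [109.0, 0.6], [141.0, 0.2], [173.0, 0.1], [205.0, 0.0], [237.0, -0.2], [269.0, -0.3]]
2 before [[5.0, -2.5], [77.0, -2.2], [109.0, -0.3], [141.0, 0.3], [173.0, -0.4], [205.0, -2.5], [237.0, -2.2], [269.0, -2.6]]
3 before [[5.0, -2.3], [77.0, -2.3], [109.0, -1.1], [141.0, -0.6], [173.0, -1.2], [205.0, -2.4]]
[ 0.5718  0.0405  1.6844  2.9534 -1.3815  0.5294 -0.0747 -0.0792 -0.347
 -0.4878 -0.7791  1.4244 -0.6787  0.4188]
0 after 0.15
1 after 0.52
2 after 0.69
3 after 0.43
[[0.537, -0.0605, 0.12], [0.5398, -0.0076, 0.12], [0.5979, 0.0386, 0.1198], [0.5976, 0.1954, 0.1168]] [[0.5358, -0.0606, 0.12], [0.539, -0.0078, 0.12], [0.597, 0.0386, 0.1184], [0.5963, 0.1953, 0.1145]]
[227 255  35  29 465] [242.4 271.6]
[205 282   7   8  40] [207.9 285.5]
[369 283   8   7  38] [372.7 286. ]
[(38, [245.0, 281.0]), (42, [244.0, 276.0]), (46, [244.0, 272.0]), (50, [244.0, 267.0]), (54, [244.0, 263.0]), (58, [244.0, 258.0]), (62, [244.0, 254.0])]
[264 190  38  30 643] [281.8 206.8]
[230 239   8   8  47] [233.3 242.7]
[401 240   8   8  46] [404.7 243.2]
[(38, [283.0, 219.0]), (42, [283.0, 214.0]), (46, [283.0, 209.0]), (50, [283.0, 204.0]), (54, [284.0, 199.0]), (58, [284.0, 194.0]), (62, [284.0, 188.0])]
```

```bash
python3 - <<'E'
from mv import *
X=rod(np.load('q2.npy'))
rows([((*X[50][:2],.18),1.8),((*X[50][:2],.119),1.8)],0.2)
E
```

```text
0.0 -0.0 0.5 3.6 -3.9 71.5 0.2; 0.0 -0.0 0.5 3.6 -3.9 132.5 0.2
```

View pics/w2.png

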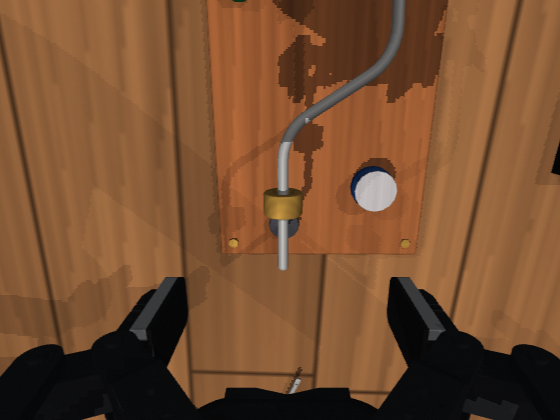

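The collar hangs at (283,205) with its middle about 51 mm along the rod, and nothing is in the way of the descent.

Call:
send_rows(rows="0 0 0.5 4.5 -4 40 0.8;0 0 0.5 4.5 -4 75 0.5;0 0 0.5 4.5 -4 105 0.3;0 0 0.5 4.5 -4 125 0.1;0 0 0.5 4.5 -4 132.5 0.1;0 0 0.5 4.5 -4 132.5 0.1;0 0 0.5 4.5 -4 132.5 0.1")

```text
time: 5.62
eef_pos: [0.5363, -0.0604, 0.1202]
tcp_rot: [0.696, 0.718, 0.0, 0.001]
contact_force: [-0.3, -0.4, 0.5]
opening: 0.555
finger_force: 0.0
```

```bash
python3 - <<'E'
from mv import *
s=ctrl.get_state();print(s['eef_pos'],s['contact_force'],s['wrist_torque'],s['opening'])
p=ctrl.read_camera('wrist'); save(p,'w3.png')
E
```

```text
[ 0.53626283 -0.06043214  0.12020418] [-0.27756849 -0.41528764  0.53118846] [-0.01448215 -0.01391122  0.0170227 ] 0.5547327726066575
```

View pics/w3.png

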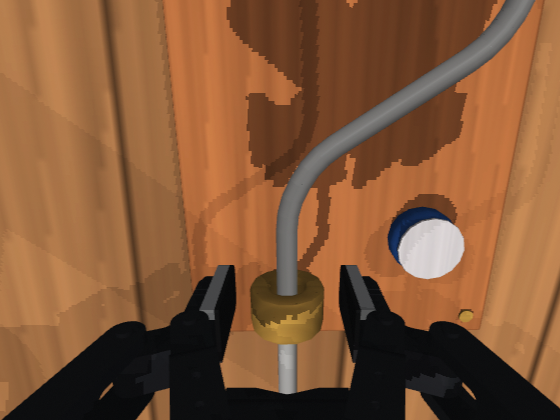

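The collar at (287,305) is centred between the pads at (235,…) and (341,…). Closing.

Call:
send_rows(rows="0 0 0 0 0 0 -0.3;0 0 0 0 0 0 -0.6;0 0 0 0 0 0 -0.6;0 0 0 0 0 0 -0.6;0 0 0 0 0 0 -0.6", grip_force=25)

```text
time: 6.3
eef_pos: [0.5358, -0.0604, 0.1198]
tcp_rot: [0.696, 0.718, 0.0, 0.0]
contact_force: [-1.2, 0.4, 5.5]
opening: 0.326
finger_force: 28.0
```

```bash
cat >> mv.py <<'E'
def along(s_list,dz=0.0,off=(0,0),op=-0.6,zt=.003,qf='q2.npy'):
    """follow rod arc lengths (mm) with collar middle on centreline; level tool, yaw along rod"""
    X=rod(np.load(qf)); T=[]
    for s in s_list:
        x=np.array([np.interp(s/1e3,S,X[:,k]) for k in range(3)])
        a=np.array([np.interp((s-6)/1e3,S,X[:,k]) for k in range(3)]); b=np.array([np.interp((s+6)/1e3,S,X[:,k]) for k in range(3)])
        t=b-a; yaw=np.degrees(np.arctan2(t[1],t[0]))-90
        T.append((x+[off[0],off[1],zt+dz],yaw))
    rows(T,op)
E
python3 - <<'E'
from mv import *
s=ctrl.get_state();print(s['eef_pos'],s['contact_force'],s['wrist_torque'],s['opening'],s['finger_force'])
E
```

```text
[ 0.53581878 -0.06040421  0.11984005] [-1.22810463  0.42195238  5.52599397] [0.04721991 0.23682811 0.04513813] 0.32610454926960925 27.998661089222878
```

Call:
send_rows(rows="0 0 0 0 0 -0.5 -0.6;0 0 0 0 0 -1 -0.6")

```text
time: 6.55
eef_pos: [0.5357, -0.0604, 0.1199]
tcp_rot: [0.696, 0.718, 0.0, 0.001]
contact_force: [0.7, -1.3, -0.2]
opening: 0.33
finger_force: 27.5
```

Call:
send_rows(rows="0 0 0 0 0 -1 -0.6;0 0 0 0 0 -1.5 -0.6;0 0 0 0 0 -1.5 -0.6")

```text
time: 6.92
eef_pos: [0.535, -0.0602, 0.1209]
tcp_rot: [0.696, 0.718, -0.0, -0.001]
contact_force: [-0.3, -0.2, -1.3]
opening: 0.334
finger_force: 27.3
```

Call:
send_rows(rows="0 0 0 0 0 -1 -0.6;0 0 0 0 0 -1.5 -0.6;0 0 0 0 0 -1.5 -0.6")

```text
time: 7.3
eef_pos: [0.5354, -0.0603, 0.1231]
tcp_rot: [0.696, 0.718, 0.0, 0.0]
contact_force: [0.7, 0.1, -1.2]
opening: 0.331
finger_force: 27.3
```

```bash
python3 - <<'E'
from mv import *
along([55,60,65,70,75,80,84,84])
E
```

```text
0.0 0.0 0.1 4.7 0.3 0.1 -0.6; 0.0 0.0 0.1 9.7 0.3 0.1 -0.6; 0.0 0.0 0.1 14.7 0.3 0.1 -0.6; 0.0 0.0 0.1 19.7 0.3 0.1 -0.6; 0.0 0.0 0.1 24.7 0.3 0.1 -0.6; 0.0 0.0 0.1 29.7 0.3 0.1 -0.6; 0.0 0.0 1.8 33.7 0.3 0.1 -0.6; 0.0 0.0 1.8 33.7 0.3 0.1 -0.6
```

Call:
send_rows(rows="0 0 0 4.5 0.3 0 -0.6;0 0 0 9.5 0.3 0 -0.6;0 0 0 14.5 0.3 0 -0.6;0 0 0 19.5 0.3 0 -0.6;0 0 0 24.5 0.3 0 -0.6;0 0 0 29.5 0.3 0 -0.6;0 0 1.8 33.7 0.3 0 -0.6;0 0 1.8 33.7 0.3 0 -0.6")

```text
time: 8.3
eef_pos: [0.5346, -0.0262, 0.1229]
tcp_rot: [0.707, 0.707, -0.0, -0.0]
contact_force: [0.6, 0.6, -1.1]
opening: 0.328
finger_force: 27.3
```

```bash
python3 - <<'E'
from mv import *
s=ctrl.get_state();print(s['eef_pos'],s['contact_force'],s['wrist_torque'])
p=ctrl.read_camera('wrist'); save(p,'w4.png')
along([88,92,96,100,104,104])
E
```

```text
[ 0.53462081 -0.02624597  0.12294043] [ 0.57244329  0.5987142  -1.14277491] [ 0.00076571 -0.02713194 -0.01504582]
0.0 0.0 3.9 3.8 0.1 -0.0 -0.6; 0.0 0.0 9.8 7.8 0.6 -0.0 -0.6; 0.0 0.0 16.3 11.7 1.5 -0.0 -0.6; 0.0 0.0 22.2 15.4 2.8 -0.0 -0.6; 0.0 0.0 27.8 19.0 4.5 -0.0 -0.6; 0.0 0.0 27.8 19.0 4.5 -0.0 -0.6
```

View pics/w4.png

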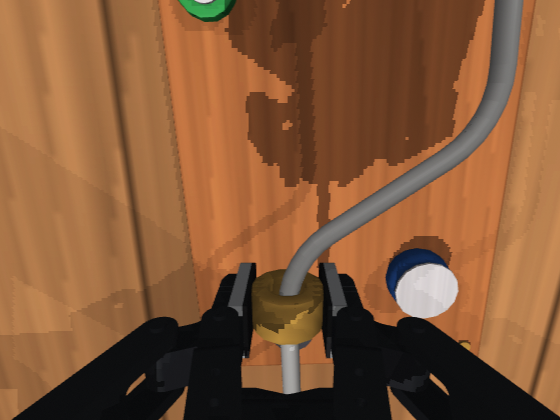

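The collar is held square, with the rod entering at (290,285), about the middle of the bore. Going on into the first bend.

Call:
send_rows(rows="0 0 4 3.8 0.1 0 -0.6;0 0 10 7.8 0.6 0 -0.6;0 0 16 11.7 1.5 0 -0.6;0 0 22 15.4 2.8 0 -0.6;0 0 28 19 4.5 0 -0.6;0 0 28 19 4.5 0 -0.6")

```text
time: 9.1
eef_pos: [0.5393, -0.0076, 0.123]
tcp_rot: [0.857, 0.515, -0.0, 0.0]
contact_force: [-0.3, 0.4, 0.2]
opening: 0.334
finger_force: 27.3
```

```bash
python3 - <<'E'
from mv import *
s=ctrl.get_state();print(s['eef_pos'],s['contact_force'],s['wrist_torque'])
along([108,112,116,120,124,128,132,132])
E
```

```text
[ 0.53925426 -0.00760425  0.12297979] [-0.29972758  0.40167721  0.18441085] [-0.0244774  -0.00129915 -0.01125228]
0.0 0.0 5.4 4.2 -0.0 0.1 -0.6; 0.0 0.0 11.6 8.1 0.6 0.2 -0.6; 0.0 0.0 18.2 12.0 1.6 0.3 -0.6; 0.0 0.0 23.5 15.7 3.0 0.4 -0.6; 0.0 0.0 26.6 19.3 4.9 0.5 -0.6; 0.0 0.0 27.4 22.8 6.7 0.5 -0.6; 0.0 0.0 27.4 26.3 8.5 0.6 -0.6; 0.0 0.0 27.4 26.3 8.5 0.6 -0.6
```

Call:
send_rows(rows="0 0 5.5 4.2 0 0.1 -0.6;0 0 11.5 8.1 0.6 0.2 -0.6;0 0 18 12 1.6 0.3 -0.6;0 0 23.5 15.7 3 0.4 -0.6;0 0 26.5 19.3 4.9 0.5 -0.6;0 0 27.4 22.8 6.7 0.5 -0.6;0 0 27.4 26.3 8.5 0.6 -0.6;0 0 27.4 26.3 8.5 0.6 -0.6")

```text
time: 10.1
eef_pos: [0.5592, 0.0117, 0.1224]
tcp_rot: [0.955, 0.297, 0.0, 0.0]
contact_force: [0.6, -0.5, -0.9]
opening: 0.334
finger_force: 27.3
```

```bash
python3 - <<'E'
from mv import *
s=ctrl.get_state();print(s['eef_pos'],s['contact_force'],s['wrist_torque'])
p=ctrl.read_camera('wrist'); save(p,'w5.png')
along([137,142,147,152,157,162,162])
E
```

```text
[0.5592199  0.01165351 0.12236353] [ 0.62049351 -0.49566258 -0.88320047] [ 0.01608358 -0.03087931 -0.00757165]
-0.0 0.0 -0.0 5.1 -0.0 0.1 -0.6; -0.0 0.0 -0.0 10.1 -0.0 0.2 -0.6; -0.0 0.0 -0.0 15.1 -0.0 0.3 -0.6; -0.0 0.0 -0.0 20.1 -0.0 0.4 -0.6; -0.0 0.0 -0.0 25.1 -0.0 0.5 -0.6; -0.0 0.0 -0.0 30.1 -0.0 0.6 -0.6; -0.0 0.0 -0.0 30.1 -0.0 0.6 -0.6
```

View pics/w5.png

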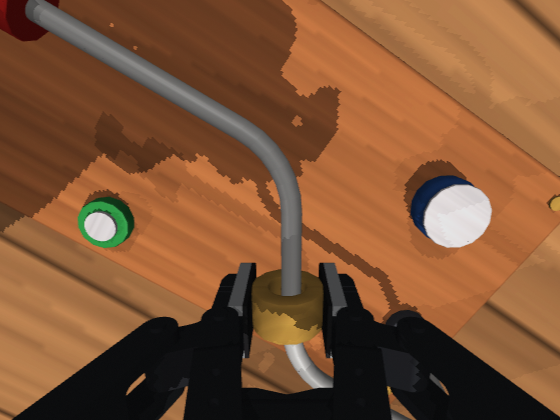

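The rod enters the bore at (291,285), nearly centred (bore middle about 288), and runs straight up the picture, so the heading is right.

Call:
send_rows(rows="0 0 0 5 0.4 0.1 -0.6;0 0 0 10 0.4 0.2 -0.6;0 0 0 15 0.4 0.3 -0.6;0 0 0 20 0.4 0.4 -0.6;0 0 0 25 0.4 0.5 -0.6;0 0 0 30 0.4 0.6 -0.6;0 0 0 30 0.4 0.6 -0.6")

```text
time: 11.02
eef_pos: [0.5843, 0.0285, 0.1218]
tcp_rot: [0.955, 0.297, 0.0, 0.0]
contact_force: [0.4, 0.2, -1.5]
opening: 0.329
finger_force: 27.3
```

```bash
python3 - <<'E'
from mv import *
s=ctrl.get_state();print(s['eef_pos'],s['contact_force'],s['wrist_torque'])
along([166,170,174,178,182,186,190,190])
E
```

```text
[0.58426573 0.02851994 0.1217838 ] [ 0.35013985  0.18211363 -1.5474658 ] [-0.01868481 -0.02657623  0.02548122]
0.0 -0.0 -0.0 3.8 -0.4 0.1 -0.6; 0.0 -0.0 -1.3 7.7 -0.4 0.2 -0.6; 0.0 -0.0 -4.8 11.7 -0.5 0.3 -0.6; 0.0 -0.0 -10.5 15.7 -1.0 0.4 -0.6; 0.0 -0.0 -17.0 19.6 -1.9 0.4 -0.6; 0.0 -0.0 -23.6 23.3 -3.3 0.5 -0.6; 0.0 -0.0 -30.1 26.9 -5.1 0.6 -0.6; 0.0 -0.0 -30.1 26.9 -5.1 0.6 -0.6
```

Call:
send_rows(rows="0 0 0 3.8 -0.2 0.1 -0.6;0 0 -1.3 7.7 -0.2 0.2 -0.6;0 0 -5 11.7 -0.4 0.3 -0.6;0 0 -10.5 15.7 -0.9 0.4 -0.6;0 0 -17 19.6 -1.8 0.4 -0.6;0 0 -23.5 23.3 -3.2 0.5 -0.6;0 0 -30 26.9 -5 0.6 -0.6;0 0 -30 26.9 -5 0.6 -0.6")

```text
time: 12.02
eef_pos: [0.6035, 0.0479, 0.1212]
tcp_rot: [0.846, 0.534, 0.0, 0.0]
contact_force: [0.1, 0.5, -1.4]
opening: 0.333
finger_force: 27.3
```

```bash
python3 - <<'E'
from mv import *
s=ctrl.get_state();print(s['eef_pos'],s['contact_force'],s['wrist_torque'])
along([194,198,202,206,210,214,217,217])
E
```

```text
[0.60345961 0.04790897 0.12115301] [ 0.10573646  0.53504934 -1.36121918] [-0.05274785 -0.0286094  -0.01177423]
0.0 -0.0 -6.7 4.1 -0.2 0.1 -0.6; 0.0 -0.0 -13.3 8.0 -0.9 0.2 -0.6; 0.0 -0.0 -19.8 11.9 -2.1 0.3 -0.6; 0.0 -0.0 -25.4 15.5 -3.6 0.4 -0.6; 0.0 -0.0 -28.8 19.0 -5.6 0.5 -0.6; 0.0 -0.0 -30.1 22.5 -7.6 0.6 -0.6; 0.0 -0.0 -30.1 25.1 -9.1 0.7 -0.6; 0.0 -0.0 -30.1 25.1 -9.1 0.7 -0.6
```

Call:
send_rows(rows="0 0 -6.5 4.1 -0.2 0.1 -0.6;0 0 -13 8 -0.9 0.2 -0.6;0 0 -20 11.9 -2.1 0.3 -0.6;0 0 -25.5 15.5 -3.6 0.4 -0.6;0 0 -29 19 -5.6 0.5 -0.6;0 0 -30 22.5 -7.6 0.6 -0.6;0 0 -30 25 -9 0.7 -0.6;0 0 -30 25 -9 0.7 -0.6")

```text
time: 13.02
eef_pos: [0.6059, 0.0743, 0.1205]
tcp_rot: [0.679, 0.734, -0.0, 0.0]
contact_force: [-1.1, -0.6, -1.5]
opening: 0.328
finger_force: 27.3
```

```bash
python3 - <<'E'
from mv import *
s=ctrl.get_state();print(s['eef_pos'],s['contact_force'],s['wrist_torque'])
p=ctrl.read_camera('wrist'); save(p,'w6.png')
along([222,227,232,237,242,247,252,252])
E
```

```text
[0.60588035 0.07428868 0.12046729] [-1.06468011 -0.55349651 -1.48838643] [ 0.05104357 -0.0328404  -0.01583537]
0.0 0.0 -0.1 5.3 0.2 0.1 -0.6; 0.0 0.0 -0.1 10.3 0.2 0.2 -0.6; 0.0 0.0 -0.1 15.3 0.2 0.4 -0.6; 0.0 0.0 -0.1 20.3 0.2 0.5 -0.6; 0.0 0.0 -0.1 25.3 0.1 0.6 -0.6; 0.0 0.0 -0.1 30.3 0.1 0.7 -0.6; 0.0 0.0 -0.1 35.3 0.1 0.8 -0.6; 0.0 0.0 -0.1 35.3 0.1 0.8 -0.6
```

View pics/w6.png

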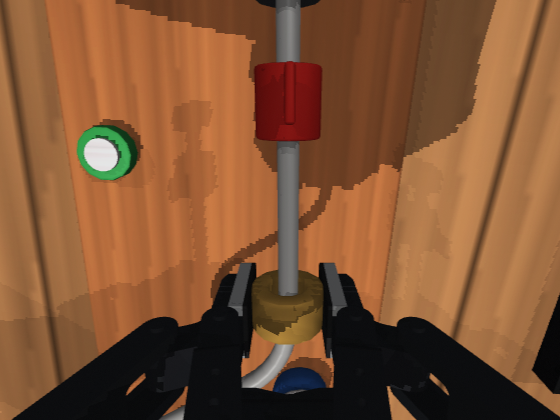

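The rod is centred in the bore at (288,290). The flag at (288,100) with its vane and the stop lie straight ahead.

Call:
send_rows(rows="0 0 0 5 0.1 0.1 -0.6;0 0 0 10 0.1 0.2 -0.6;0 0 0 15 0.1 0.4 -0.6;0 0 0 20 0.1 0.5 -0.6;0 0 0 25 0.1 0.6 -0.6;0 0 0 30 0.1 0.7 -0.6;0 0 0 35 0.1 0.8 -0.6;0 0 0 35 0.1 0.8 -0.6")

```text
time: 14.08
eef_pos: [0.6032, 0.1094, 0.1196]
tcp_rot: [0.678, 0.735, -0.0, 0.0]
contact_force: [0.1, -0.9, -0.5]
opening: 0.332
finger_force: 27.3
```

```bash
python3 - <<'E'
from mv import *
s=ctrl.get_state();print(s['eef_pos'],s['contact_force'],s['wrist_torque'])
along([256,260,264,268,272,276,280,285])
E
```

```text
[0.60316859 0.10941135 0.11964948] [ 0.06125765 -0.88523404 -0.54133732] [ 0.02404017 -0.03745289 -0.0039124 ]
-0.0 0.0 -0.0 3.9 0.0 0.1 -0.6; -0.0 0.0 -0.0 7.9 0.0 0.2 -0.6; -0.0 0.0 -0.0 11.9 0.0 0.3 -0.6; -0.0 0.0 -0.0 15.9 0.0 0.4 -0.6; -0.0 0.0 -0.0 19.9 0.0 0.5 -0.6; -0.0 0.0 -0.0 23.9 0.0 0.6 -0.6; -0.0 0.0 -0.0 27.9 0.0 0.7 -0.6; -0.0 0.0 -0.0 32.9 0.0 0.8 -0.6
```

Slow steps now, 1.5–2 mm per row.

Call:
send_rows(rows="0 0 0 2 0 0 -0.6;0 0 0 4 0 0.1 -0.6;0 0 0 6 0 0.1 -0.6;0 0 0 8 0 0.2 -0.6;0 0 0 10 0 0.2 -0.6;0 0 0 12 0 0.3 -0.6;0 0 0 14 0 0.3 -0.6;0 0 0 16 0 0.4 -0.6")

```text
time: 15.08
eef_pos: [0.602, 0.1251, 0.1193]
tcp_rot: [0.678, 0.735, -0.0, 0.0]
contact_force: [-0.4, -0.5, -0.3]
opening: 0.332
finger_force: 27.3
```

Call:
send_rows(rows="0 0 0 1.5 0 0 -0.6;0 0 0 3 0 0.1 -0.6;0 0 0 4.5 0 0.1 -0.6;0 0 0 6 0 0.2 -0.6;0 0 0 7.5 0 0.2 -0.6;0 0 0 9 0 0.2 -0.6;0 0 0 10.5 0 0.3 -0.6;0 0 0 12 0 0.3 -0.6")

```text
time: 16.08
eef_pos: [0.6009, 0.1369, 0.1189]
tcp_rot: [0.678, 0.735, -0.0, 0.0]
contact_force: [-1.2, -1.7, -1.7]
opening: 0.33
finger_force: 27.3
```

```bash
python3 - <<'E'
from mv import *
s=ctrl.get_state();print(s['eef_pos'],s['contact_force'],s['wrist_torque'])
p=ctrl.read_camera('wrist'); save(p,'w7.png')
along([295.3])
E
```

```text
[0.60092869 0.13689065 0.11893057] [-1.24018487 -1.676592   -1.67774386] [-0.35546186  0.06852267 -0.01629413]
-0.0 0.0 -0.1 15.5 0.1 0.3 -0.6
```

View pics/w7.png

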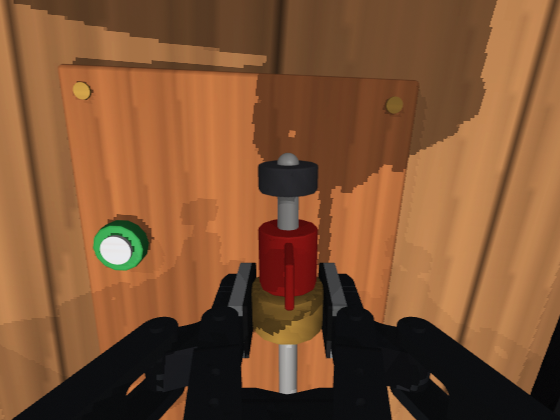

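The collar has met the flag at (288,260), with the load as expected, and the gap to the stop (288,180) is still open. I'll push on slowly.

Call:
send_rows(rows="0 0 0 1.3 0 0 -0.6;0 0 0 2.6 0 0.1 -0.6;0 0 0 3.9 0 0.1 -0.6;0 0 0 5.2 0 0.1 -0.6;0 0 0 6.5 0 0.1 -0.6;0 0 0 7.8 0 0.2 -0.6;0 0 0 9.1 0 0.2 -0.6;0 0 0 10.4 0 0.2 -0.6")

```text
time: 17.12
eef_pos: [0.6002, 0.1474, 0.1188]
tcp_rot: [0.678, 0.735, -0.0, -0.0]
contact_force: [-1.0, -2.9, -1.5]
opening: 0.333
finger_force: 27.3
```

Call:
send_rows(rows="0 0 0 0.5 0 0 -0.6;0 0 0 1 0 0 -0.6;0 0 0 1.5 0 0 -0.6;0 0 0 2 0 0 -0.6")

```text
time: 17.62
eef_pos: [0.6, 0.1493, 0.1188]
tcp_rot: [0.678, 0.735, -0.0, -0.0]
contact_force: [-0.1, -2.1, -0.9]
opening: 0.336
finger_force: 27.3
```

Call:
send_rows(rows="0 0 0 0.4 0 0 -0.6;0 0 0 0.8 0 0 -0.6;0 0 0 1.2 0 0 -0.6")

```text
time: 18.0
eef_pos: [0.5999, 0.1505, 0.1187]
tcp_rot: [0.678, 0.735, -0.0, -0.0]
contact_force: [-1.3, -2.3, -0.7]
opening: 0.334
finger_force: 27.3
```

Call:
send_rows(rows="0 0 0 0.4 0 0 -0.6;0 0 0 0.8 0 0 -0.6;0 0 0 1.2 0 0 -0.6")

```text
time: 18.38
eef_pos: [0.5997, 0.1512, 0.1187]
tcp_rot: [0.678, 0.735, -0.001, 0.0]
contact_force: [-1.0, -4.5, -1.5]
opening: 0.333
finger_force: 27.3
```

Call:
send_rows(rows="0 0 0 0.4 0 0 -0.6;0 0 0 0.8 0 0 -0.6")

```text
time: 18.62
eef_pos: [0.5995, 0.1513, 0.1186]
tcp_rot: [0.678, 0.735, -0.001, 0.0]
contact_force: [-2.1, -6.6, -0.2]
opening: 0.332
finger_force: 27.3
```

Call:
send_rows(rows="0 0 0 0.4 0 0 -0.6;0 0 0 0.8 0 0 -0.6")

```text
time: 18.88
eef_pos: [0.5994, 0.1515, 0.1186]
tcp_rot: [0.678, 0.735, -0.002, 0.001]
contact_force: [-1.9, -8.9, -0.2]
opening: 0.33
finger_force: 27.3
```

```bash
python3 - <<'E'
from mv import *
s=ctrl.get_state();print(s['eef_pos'],s['contact_force'],s['wrist_torque'])
a=ctrl.read_camera('wrist')['color'][130:380,180:400]; b=ctrl.read_camera('scene')['color'][215:270,320:400]
im=np.zeros((560,800,3),np.uint8); im[:500,:440]=cv2.resize(a,None,fx=2,fy=2); b=cv2.resize(b,(350,240)); im[:240,445:795]=b
cv2.imwrite('pics/w8.png',im[...,::-1])
E
```

```text
[0.59938205 0.15145649 0.11857322] [-1.94399748 -8.85361351 -0.1707061 ] [-1.4487414   0.36868874  0.01844459]
```

View pics/w8.png

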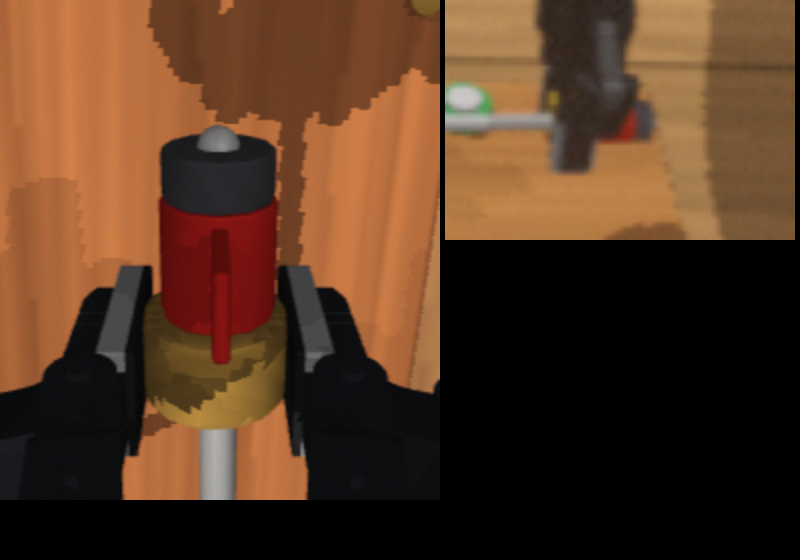

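The flag sits flush against the stop at (215,205) with the collar behind it. I'll relax the push, lower the collar onto the rod, then open.

Call:
send_rows(rows="0 0 0 -0.5 0 0 -0.6;0 0 0 -0.9 0 0.5 -0.6;0 0 0 -0.9 0 1.2 -0.6;0 0 0 -0.9 0 2 -0.6;0 0 0 -0.9 0 2.6 -0.6;0 0 0 -0.9 0 2.6 -0.6")

```text
time: 19.73
eef_pos: [0.5999, 0.1511, 0.1168]
tcp_rot: [0.678, 0.735, -0.001, 0.001]
contact_force: [-2.2, -8.0, 2.5]
opening: 0.333
finger_force: 27.6
```

Call:
send_rows(rows="0 0 0 -0.3 0 0 -0.6;0 0 0 -0.6 0 0 -0.6;0 0 0 -0.6 0 0 -0.6")

```text
time: 20.1
eef_pos: [0.6, 0.1509, 0.1169]
tcp_rot: [0.678, 0.735, -0.001, 0.001]
contact_force: [-2.3, -5.2, 1.9]
opening: 0.332
finger_force: 27.6
```

Call:
send_rows(rows="0 0 0 -0.3 0 0 -0.6;0 0 0 -0.5 0 0 -0.6;0 0 0 -0.5 0 0 -0.6")

```text
time: 20.48
eef_pos: [0.6001, 0.1512, 0.1163]
tcp_rot: [0.678, 0.735, 0.0, 0.0]
contact_force: [0.0, -4.1, 0.2]
opening: 0.33
finger_force: 27.3
```

Call:
send_rows(rows="0 0 0 0 0 0 -0.3;0 0 0 0 0 0 -0.15;0 0 0 0 0 0 0;0 0 0 0 0 0 0.1;0 0 0 0 0 0 0.1;0 0 0 0 0 0 0.1")

```text
time: 21.22
eef_pos: [0.5999, 0.1513, 0.1162]
tcp_rot: [0.678, 0.735, 0.0, -0.0]
contact_force: [0.3, 0.0, -0.5]
opening: 0.551
finger_force: 0.0
```

```bash
python3 - <<'E'
from mv import *
s=ctrl.get_state();print(s['eef_pos'],s['contact_force'],s['opening'])
a=ctrl.read_camera('wrist')['color'][130:380,160:420].astype(int)
# colour runs down the column of the flag, off the vane
for c in (105,150):
    col=a[:,c]; k=['R' if r>1.8*g and b<g+40 and g<60 else 'Y' if r>1.1*g and g>1.7*b and abs(r-g)<70 else 'K' if max(r,g,b)<75 else 'G' if max(r,g,b)-min(r,g,b)<25 else '.' for r,g,b in col]
    print(''.join(k))
E
```

```text
[0.59987006 0.15130821 0.11617029] [ 0.25935664  0.00447638 -0.5043252 ] 0.551448250999244
YYYYYYYYYYYYYYYYYYYYYYYYYYYYYYYYYYYYYYYYYY............Y...............YKKKKKKKKKKKKKKKKKKKKKKKKKKKKKKKKKKKRRRRRRRRRRRRRRRRRRRRRRRRRRRRRRRRRRRRRRRRRRRRRRRRRRRRRRRRRRRRYYYYYYYYYYYYYYYYYYYYYYYYYYYYYYYYYYYYYYYYYYYYYYYYY...................................
YYYY.YYYYYYYYYYYYYY.YYYYYYY..YYYYYYYYYYYYYYYYYYYYYYYYYYYYYYYYYYY.......KKKKKKKKKKKKKKKKKKKKKKKKKKKKKKKKKKRRRRRRRRRRRRRRRRRRRRRRRRRRRRRRRRRRRRRRRRRRRRRRRRRRRRRRRRRRRRYYYYYYYYYYYYYYYYYYYYYYYYYYYYYYYYYYYYYYYYY............................................
```

Released with no load, and the stop, flag and collar are contiguous. Retreating straight up.

Call:
send_rows(rows="0 0 0 0 0 -8 0.1;0 0 0 0 0 -20 0.1;0 0 0 0 0 -40 0.1;0 0 0 0 0 -65 0.1;0 0 0 0 0 -90 0.1;0 0 0 0 0 -110 0.1;0 0 0 0 0 -110 0.1;0 0 0 0 0 -110 0.1")

```text
time: 22.28
eef_pos: [0.5994, 0.1512, 0.2254]
tcp_rot: [0.678, 0.735, -0.0, -0.0]
contact_force: [-0.7, 0.2, -0.1]
opening: 0.553
finger_force: 0.0
```

```bash
python3 - <<'E'
from mv import *
s=ctrl.get_state();print(s['eef_pos'],s['contact_force'],s['opening'])
p=ctrl.read_camera('side'); b=p['color']; a=ctrl.read_camera('scene')['color'][215:270,320:400]; w_=ctrl.read_camera('wrist')['color'][100:400,130:430]
im=np.zeros((600,800,3),np.uint8); im[:440,:640//2*1+80]=cv2.resize(w_,(400,440)); im[:275,400:800]=cv2.resize(a,(400,275)); im[280:600,400:800]=cv2.resize(b[190:270,190:290],(400,320))
cv2.imwrite('pics/fin.png',im[...,::-1])
E
```

```text
[0.59939338 0.15122645 0.2254222 ] [-0.74143809  0.21548659 -0.06558563] 0.5527288136538068
```

View pics/fin.png

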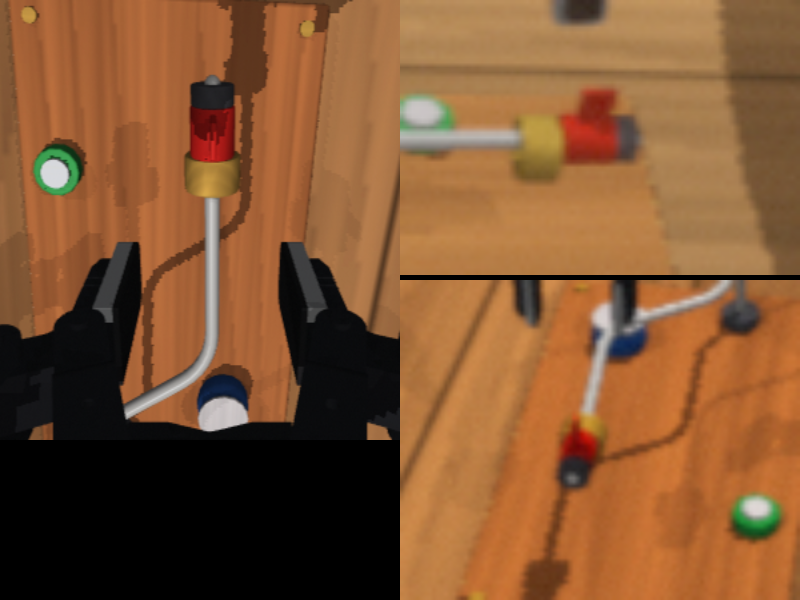

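All three views show the collar against the flag and the flag against the stop. The gripper is clear, and the tin and cell are where they were.

```bash
python3 -c "
from plant import ctrl
print(ctrl.sign_off())"
```

```text
the job is handed in; nothing more can be done
None
```

The collar was slid round both bends and pushed the red flag fully home against the end stop, with the highest measured push about 9 N; it was released against the flag and the job handed in at about 22 s.

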